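# Stack the empty drying tray over the painted hens

## Robot

A 6-joint arm with a two-finger parallel gripper is mounted at the origin on the work surface. World frame = base frame: x ahead of the robot, y to its left, z up, the work surface at z = 0. Lengths are in m, angles in rad, forces in N, time in s.
With the tool pointing down it reaches from about 0.325 to 0.75 m from the base axis. Payload 7.6 kg.
Tool frame: the origin (TCP) lies on the centre line of the jaws, within the pads' length; the fingertips stand 11 mm ahead of it and the grasp point (between the pads) lies 8 mm behind it; z points along the fingers, y is the line along which they close (so a half turn about z gives the same grasp; the last joint's range is limited). The gripper opens to 85 mm and grips with 20 to 120 N. Pads are 22 mm wide; open, the fingers measure 114 mm over their backs; the gripper's body (76 mm by 85 mm) begins 54 mm behind the grasp point. The pads swing forward as they close: fully open they stand 13 mm farther back than shut.
Start: joints at [1.208, 0.052, 1.401, -0, 1.689, -0.07], TCP at [0.152, 0.503, 0.242] pointing down, gripper open.
Joint ranges: [-2.9, 2.9], [-0.91, 2.17], [0.12, 2.37], [-1.06, 4.2], [0.26, 2.73], [-2.93, 2.93]. Speed limits (rad/s): [2.57, 2.57, 3.01, 3.14, 3.14, 3.14].

## Interface

Orientations are given as a unit quaternion [x, y, z, w].
In Python, from rig import readout, imaging, job gives the robot as it stands.
- The arm moves only by the tool drive_tool, never from a script. Its argument "plan" is text: rows parted by semicolons, each of 5 numbers parted by spaces: the opening, from 0 (shut) to 1 (fully open), then the shift along the tool's x, y, z in m, then the turn about the tool's z in degrees. In form: grip dx dy dz roll; .... A call has 1 to 12 rows; each row is the pose to reach, as a shift and turn from the pose commanded when the call began, along the tool's axes at that moment; what a row does not reach only later rows make up. A row lasts 1/10 s, in which the tool goes at most 50 mm and 8.59 degrees, less where a joint would pass 70% of its speed; a pose out of reach is approached as far as the arm can. A call with a gripper value outside its range is refused whole. The fingers move at their own pace and stop on an object; "newtons" is the grip in N (left out, the last holds). Time passes only in rows, so rows that repeat a pose let the fingers close. It gives the time, the measured TCP pose, the force, the opening and the grip force at its end, in the units of the state.
- readout.observe(): the state, without advancing time (a new reading comes with each control period).
- imaging.camera(name): name is "side" or "top"; returns a dict with "image" (420x560x3 uint8, red, green, blue), "fovy" (degrees; the focal length in pixels is half the picture's height over the tangent of half this angle, whatever the lens; pixels are square), "cx", "cy" (the principal point, pixels), "D" ([k1, k2, p1, p2, k3] as OpenCV has them; the pictures are not rectified), "T" (4x4, takes a point from camera to world coordinates). Camera axes: x right, y down, z forward; pixel columns grow to the right and rows downward; lengths in m; the calibration is good to about 2 mm. A picture is of the moment at which its call begins. There is no depth.
- job.close_job(): hands the job in; it is judged then, once.
The state is a dict: "t": time; "joint_positions": joint angles; "joint_vel": joint speeds; "effort": joint torques, N m; "tcp_pos": TCP position; "ee_rot": TCP orientation; "contact_force": force on the tool from outside, world axes, zero at the start; "moment": the same for the moment, N m; "width": finger opening in m; "finger_force": force on a finger pad.
Only numpy, scipy, OpenCV 4.12 (cv2) and the standard library are available. Lean on these libraries where they do the work, as an engineer would, in place of code of your own. Each camera call takes 0.05 s, during which the arm holds its last target. There are 200 camera calls.

## Task

Draw the empty tray out of the low shelf (its tab is there to pull), stand it on the open table clear of the shelf and let go of it. Then take it again (best across the middle of its long sides), turn it so that its tab is at the opposite end from the full tray's tab, and stack it on the full tray: lower it gently in your grip until it is fully seated on the posts (not nested down onto the hens) before letting go. Leave the full tray where it stands, its hens upright, and the other things on the table alone.

Things in the scene. Friction and masses are not known exactly. Their poses are not given: they have to be found in the camera images.
- tray: Empty grey plastic stack-nest tray, open on top, about 0.16 kg, upright in the low shelf, tab end out about 45 mm; it must be slid out (roof above). Origin: centre of underside, z up. Body 176 long (own x -88 to +88), 62 wide, 56 high, vertical walls 3 thick, pull tab beyond the -x end. Above height 31 it is 62 wide outside, 170 x 56 inside; below 28 its foot is 160 x 50 outside.
- tray_tab (a point): Middle of the empty tray's pull tab: an upright fin 14 thick (along the tray's y), 24 high (height 30 to 54), projecting 24 from the end wall. It is 102 from the tray's origin along its -x, 42 above its underside. Foot notches and inner posts of either tray lie at own x = +62 and -36 (posts 20 long, tops at height 48, 8 below the rim).
- base: Full tray, same shape, about 0.35 kg, loose, upright on the open table to the robot's right, three hens in it (tops about 40 high). Origin: centre of underside, z up, tab at its -x end. With the tabs at OPPOSITE ends the empty tray's foot enters its mouth with 5 mm play lengthwise, 3 across,, lands on the posts and rests with its origin 48 above this one. Tabs at the same end: it nests, 31 above, on the hens.
- base_tab (a point): Middle of the full tray's pull tab, 102 from its origin along its own -x, 42 above its underside.
- shelf: Low plywood drying shelf fixed to the table on the robot's left: two cheeks, back and roof, no floor. Origin: on the table under its middle; it opens to its own -x. Outside 160 deep (own x -75 to +85), 104 wide, roof from 72 to 84 high; inside 80 wide. Three glazed hens are fixed on the roof, tops about 50 above it; the front 75 mm of the roof is bare.
- hen0: Small glazed hen figure, 25 dia x 36 high, 30 g, standing loose inside the full tray. Origin: centre of its underside.
- hen1: Small glazed hen figure, 25 dia x 36 high, 30 g, standing loose inside the full tray. Origin: centre of its underside.
- hen2: Small glazed hen figure, 25 dia x 36 high, 30 g, standing loose inside the full tray. Origin: centre of its underside.
- paint_tin: Bystander: open round tin of paint, 92 dia x 28 high (mm).
- brush: Bystander: paint brush lying flat, 170 long (mm).
- henA: Bystander: loose glazed hen figure, 65 high (mm).
- henB: Bystander: loose glazed hen figure, 65 high (mm).
Not all that is in view belongs to the job. What is shaped like the tray but red is not meant.

How it is judged:
On the way, in this order (a step that is already met when the one before it is completed fails the run):
1. the empty tray stands upright on the table, wholly in front of the shelf, let go and at rest (x of tray in the frame of shelf below -0.163 m and height (world z) of tray below 0.006 m and angle between tray's own z axis and vertical below 0.06 rad and contact force between the fingers and tray below 0.1 N and linear speed of tray below 0.02 m/s), for 0.3 s.
2. the tray is seated on the full tray, tabs at opposite ends, while still gripped (horizontal distance between tray and base below 0.008 m and z of tray in the frame of base between 0.043 and 0.052 m and x of tray_tab in the frame of base above 0.09 m and angle between the x axis of tray and the x axis of base, either way round below 0.09 rad and angle between tray's own z axis and vertical below 0.05 rad and contact force between the fingers and tray above 0.5 N), for 0.1 s.
At the end, for the whole second after the job is handed in: The empty tray rests on the full tray's posts, tabs at opposite ends: origins within 8 mm horizontally, 43 to 52 mm apart in height, long axes within 0.09 rad, level within 0.05 rad, let go and at rest; the full tray is level and within 40 mm of its place, its hens upright within 0.35 rad (horizontal distance between tray and base below 0.008 m and z of tray in the frame of base between 0.043 and 0.052 m and x of tray_tab in the frame of base above 0.09 m and angle between the x axis of tray and the x axis of base, either way round below 0.09 rad and angle between each of tray, base's own z axis and vertical below 0.05 rad and angle between each of hen0, hen1, hen2's own z axis and vertical below 0.35 rad and contact force between the fingers and tray below 0.1 N and linear speed of tray below 0.02 m/s and distance of base from where it was at the start of the episode below 0.04 m); the robot touches nothing.
It fails at once if a bystander (paint tin, brush, loose hen) is shifted by more than 40 mm (distance of any of paint_tin, brush, henA, henB from where it was at the start of the episode above 0.04 m).
It fails at once if a hen in the full tray is knocked over (angle between any of hen0, hen1, hen2's own z axis and vertical above 0.7 rad).
It fails at once if the full tray is shoved more than 40 mm from its place (distance of base from where it was at the start of the episode above 0.04 m).
It fails at once if the full tray is tipped (angle between base's own z axis and vertical above 0.35 rad).
It also fails if it takes over 64 s, if anything falls off the work surface, if the arm or the gripper's body presses on something with over 40 N, if the wrist force passes 120 N, or if a joint passes its speed limit or range.

## Working session

There is one attempt and no reset: what is moved stays moved. The work goes in short steps, Python scripts to look and compute and a tool call to move; the robot and the scene stay as the last step left them, time stands still between calls to the robot, and variables do not carry over. Pictures are saved under pics/ and viewed, at most 10 in all, crops included, and the job is handed in when it is done.

Besides the shell and the picture viewer there is one more tool, called as name(argument=value, ...) on one line, values as JSON. drive_tool: Moves the arm, as the interface text tells. Its arguments: {"type":"object","properties":{"plan":{"type":"string"},"newtons":{"type":"number"}},"required":["plan"]}

```bash
mkdir -p pics; ls; cat > h.py <<'E'
import numpy as np, cv2
from rig import readout, imaging, job
def cam(n):
    c=imaging.camera(n); h=c["image"].shape[0]; f=h/2/np.tan(np.radians(c["fovy"])/2)
    K=np.array([[f,0,c["cx"]],[0,f,c["cy"]],[0,0,1.]]); return c["image"],K,np.array(c["D"],float),np.array(c["T"])
def ray(px,K,D,T,z):
    p=cv2.undistortPointsIter(np.array(px,float).reshape(-1,1,2),K,D,None,None,(3,100,1e-10)).reshape(-1,2)
    d=np.c_[p,np.ones(len(p))]@T[:3,:3].T; o=T[:3,3]
    return o+d*((np.array(z)-o[2])/d[:,2])[:,None] if np.ndim(z) else o+d*((z-o[2])/d[:,2])[:,None]
def proj(P,K,D,T):
    R=T[:3,:3].T; return cv2.projectPoints(np.array(P,float),cv2.Rodrigues(R)[0],-R@T[:3,3],K,D)[0].reshape(-1,2)
def save(n,im): cv2.imwrite(f"pics/{n}.png",cv2.cvtColor(im,cv2.COLOR_RGB2BGR))
E
python3 - <<'E'
from h import *
for n in("top","side"):
    im,K,D,T=cam(n); save(n+"0",im); np.savez(n+"0",im=im,K=K,D=D,T=T); print(n,K[0,0],D,T.round(3).tolist())
print(readout.observe())
E
```

```text
pics
top 527.545248117494 [-0.00240934  0.          0.          0.          0.        ] [[0.014, -0.993, 0.117, 0.353], [-1.0, -0.015, -0.015, 0.012], [0.017, -0.116, -0.993, 1.368], [0.0, 0.0, 0.0, 1.0]]
side 397.1715303136095 [-0.10829855  0.          0.          0.          0.        ] [[0.852, -0.352, 0.389, 0.101], [-0.524, -0.553, 0.648, -0.678], [-0.013, -0.755, -0.655, 0.731], [0.0, 0.0, 0.0, 1.0]]
{'t': 0.1, 'joint_positions': array([ 1.20773416e+00,  5.27843247e-02,  1.40159922e+00,  1.38774431e-05,
        1.68858717e+00, -7.03198804e-02]), 'joint_vel': array([ 0.00035642, -0.00038543, -0.00169027,  0.00038067,  0.00017964,
        0.00018707]), 'effort': array([ 7.80173359e-04, -3.82582927e+01, -3.60984206e+01, -7.23585799e-05,
        4.73713211e-03,  4.41030193e-05]), 'tcp_pos': array([0.15140245, 0.50244292, 0.24156322]), 'ee_rot': array([ 1.45848211e-01,  9.89306739e-01, -6.71435071e-04, -1.54870991e-04]), 'contact_force': array([ 0.58268869, -0.28827581, -0.56382184]), 'moment': array([0.01424846, 0.02713635, 0.04538525]), 'finger_force': 0.0, 'width': 0.0856427473202443}
```

View pics/top0.png

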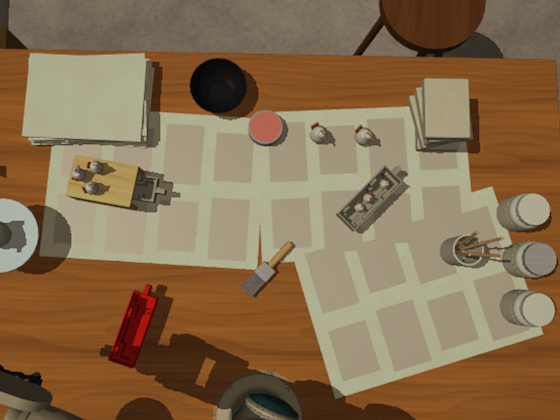

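View pics/side0.png

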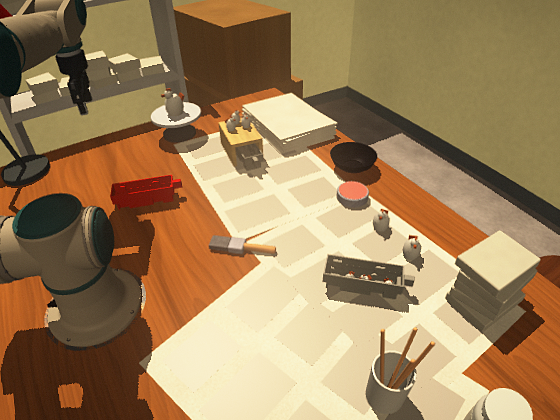

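The top view shows two grey trays and a red one:
- **Grey tray in the shelf:** tab at about (163,190). This is the empty tray.
- **Grey tray with three hens:** centre about (371,199), tab at about (402,172). This is the full tray.
- **Red tray:** at (133,328). It's the decoy, so I'm leaving it.

Next I'll confirm this in one enlarged crop.

```bash
python3 - <<'E'
from h import *
im=np.load("top0.npz")["im"]
a=cv2.resize(im[140:230,55:185],(780,540),interpolation=cv2.INTER_CUBIC); 
b=cv2.resize(im[155:245,325:415],(540,540),interpolation=cv2.INTER_CUBIC)
a=cv2.resize(im[140:240,60:185],(500,400),interpolation=cv2.INTER_CUBIC)   # x4
b=cv2.resize(im[160:240,330:412],(287,280),interpolation=cv2.INTER_CUBIC)
A=cv2.resize(im[145:220,60:190],(780,450)[0:2],interpolation=cv2.INTER_CUBIC) #x6
save("cropA",A)
save("cropB",cv2.resize(im[160:240,330:415],(595,560),interpolation=cv2.INTER_CUBIC)) #x7
E
```

```text
(no output)
```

View pics/cropA.png

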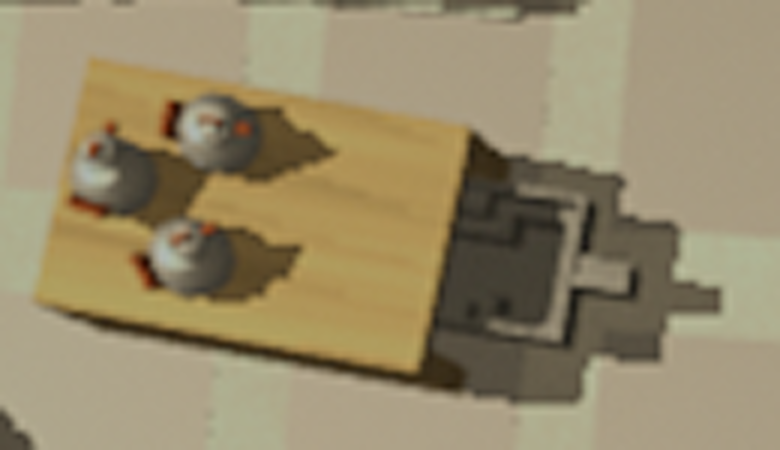

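View pics/cropB.png

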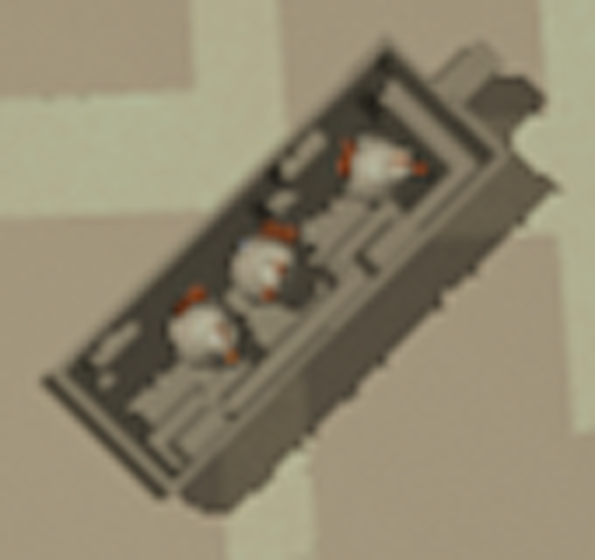

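The crops confirm it. The empty grey tray is in the shelf with its tab out (end wall about (157.5,189), tab about (161.5,191)). The full grey tray holds three hens, with its tab at upper right (398,171). I'll fit poses from the corners.

```bash
python3 - <<'E'
from h import *
d=np.load("top0.npz"); K,D,T=d["K"],d["D"],d["T"]
up=lambda c,f,o:(np.array(c,float)+.5)/f-.5+np.array(o)
def info(n,P):
    print(n,P.round(4).tolist()); print([round(float(np.linalg.norm(P[i]-P[(i+1)%len(P)])),4) for i in range(len(P))])
S=ray(up([(90,58),(470,128),(420,375),(35,300)],6,(60,145)),K,D,T,.084); info("roof",S)
R=ray(up([(592,192),(565,342)],6,(60,145)),K,D,T,.056); info("trayend",R)
Tb=ray(up([(637,265),(633,292),(578,255),(574,285)],6,(60,145)),K,D,T,.054); info("tab",Tb)
B=ray(up([(385,40),(508,152),(180,490),(62,372)],7,(330,160)),K,D,T,.056); info("base",B); print(B.mean(0))
v=B[0]+B[1]-B[2]-B[3]; print("base tab dir deg",np.degrees(np.arctan2(v[1],v[0])))
v=S[1]+S[2]-S[0]-S[3]; print("shelf open dir deg",np.degrees(np.arctan2(v[1],v[0])),S.mean(0))
print("tab of base",ray(up([(470,65)],7,(330,160)),K,D,T,.054))
print("paint tin, brush, hens",ray([(266,128),(269,268),(318,133),(364,135)],K,D,T,.03).round(3).tolist())
E
```

```text
roof [[0.6426, 0.4638, 0.084], [0.616, 0.3069, 0.084], [0.5133, 0.3229, 0.084], [0.5417, 0.4806, 0.084]]
[0.1592, 0.1039, 0.1602, 0.1023]
trayend [[0.5953, 0.2612, 0.056], [0.5316, 0.2701, 0.056]]
[0.0643, 0.0643]
tab [[0.5649, 0.2416, 0.054], [0.5535, 0.2429, 0.054], [0.5688, 0.2664, 0.054], [0.556, 0.2676, 0.054]]
[0.0115, 0.0281, 0.0128, 0.0275]
base [[0.634, -0.311, 0.056], [0.5935, -0.3551, 0.056], [0.4689, -0.2352, 0.056], [0.5108, -0.1931, 0.056]]
[0.0599, 0.1729, 0.0594, 0.1706]
[ 0.55179988 -0.2735963   0.056     ]
base tab dir deg -43.82444843209991
shelf open dir deg -99.91630307316497 [0.57839572 0.39353916 0.084     ]
tab of base [[ 0.62571012 -0.34236203  0.054     ]]
paint tin, brush, hens [[0.733, -0.009, 0.03], [0.371, -0.021, 0.03], [0.722, -0.144, 0.03], [0.719, -0.265, 0.03]]
```

drive_tool(plan="1 -0.4645 -0.1245 0 82; 1 -0.4645 -0.1245 0 82; 1 -0.4645 -0.1245 0 82; 1 -0.4645 -0.1245 0 82; 1 -0.4645 -0.1245 0 82; 1 -0.4645 -0.1245 0 82; 1 -0.4645 -0.1245 0 82; 1 -0.4645 -0.1245 0 82; 1 -0.4645 -0.1245 0 82; 1 -0.4645 -0.1245 0 82; 1 -0.4645 -0.1245 0 82; 1 -0.4645 -0.1245 0.1 82", newtons=30)

```text
t: 1.3
tcp_pos: [0.5637, 0.2499, 0.199]
ee_rot: [0.759, 0.651, 0.006, 0.002]
contact_force: [1.4, 1.5, 1.6]
width: 0.0856
finger_force: 0.0
```

drive_tool(plan="1 0 0 0.08 0; 1 0 0 0.08 0; 1 0 0 0.08 0; 1 0 0 0.08 0; 1 0 0 0.08 0")

```text
t: 1.8
tcp_pos: [0.5615, 0.2502, 0.1155]
ee_rot: [0.759, 0.651, 0.002, 0.001]
contact_force: [-0.4, -0.5, 1.4]
width: 0.0857
finger_force: 0.0
```

```bash
cat >> h.py <<'E'
def tool():
    s=readout.observe(); q=s["ee_rot"]; from scipy.spatial.transform import Rotation as R
    return s, R.from_quat(q).as_matrix()
def need(xyz,yaw=None):  # shift in tool axes, roll deg to bring tool-y to world angle yaw
    s,M=tool(); y=np.degrees(np.arctan2(M[1,1],M[0,1])); print("tcp",s["tcp_pos"].round(4),"yawy",y.round(2),"tz",M[:,2].round(3),"F",s["contact_force"].round(1),"w",s["width"],"ff",s["finger_force"],"t",s["t"])
    print("shift",(M.T@(np.array(xyz)-s["tcp_pos"])).round(4), None if yaw is None else round(float(y-yaw),2))
E
python3 - <<'E'
from h import *
im,K,D,T=cam("top"); np.savez("top1",im=im)
a=cv2.resize(im[150:230,130:200],(490,560),interpolation=cv2.INTER_CUBIC)
im2,K2,D2,T2=cam("side"); 
b=cv2.resize(im2[105:185,215:255+0],(280,560),interpolation=cv2.INTER_CUBIC)
b=cv2.resize(im2[110:180,220:265],(306,476),interpolation=cv2.INTER_CUBIC)
b=cv2.copyMakeBorder(b,0,84,0,0,cv2.BORDER_CONSTANT)
save("c1",np.hstack([a,b]))
need([.5602,.249,.036],-9)
E
```

```text
tcp [0.5614 0.25   0.1152] yawy -8.76 tz [ 0.004  0.002 -1.   ] F [ 0.2  0.4 -0.2] w 0.08523415849375754 ff 0.0 t 1.9
shift [-0.0014 -0.0014  0.0792] 0.24
```

View pics/c1.png

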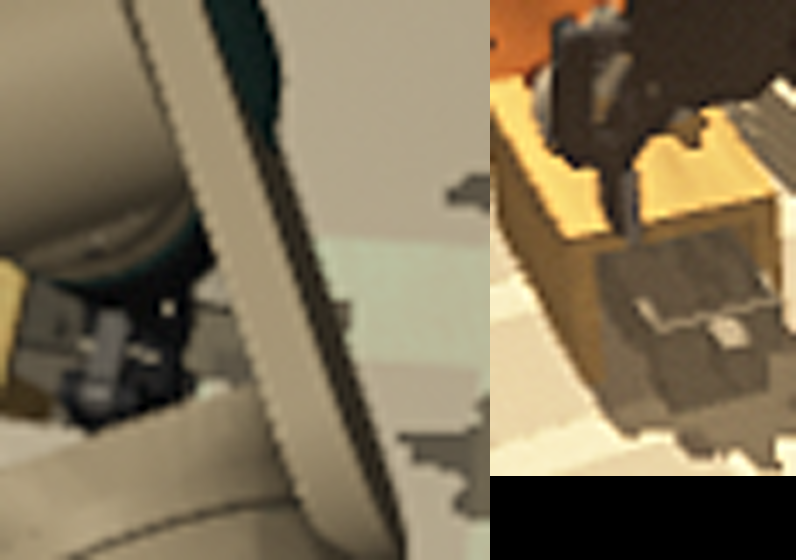

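The side crop shows the gripper above the tray end, with the tab at side pixel (255,158) and clear of the roof. Lowering and gripping the tab.

drive_tool(plan="1 -0.0014 -0.0014 0.04 0; 1 -0.0014 -0.0014 0.079 0; 1 -0.0014 -0.0014 0.079 0; 1 -0.0014 -0.0014 0.079 0; 0 -0.0014 -0.0014 0.079 0; 0 -0.0014 -0.0014 0.079 0; 0 -0.0014 -0.0014 0.079 0; 0 -0.0014 -0.0014 0.079 0; 0 -0.0014 -0.0014 0.079 0; 0 -0.0014 -0.0014 0.079 0; 0 -0.0014 -0.0014 0.079 0; 0 -0.0014 -0.0014 0.079 0", newtons=30)

```text
t: 3.1
tcp_pos: [0.5589, 0.2483, 0.0338]
ee_rot: [0.759, 0.651, 0.0, 0.0]
contact_force: [-0.7, -0.6, 5.9]
width: 0.0136
finger_force: 31.8
```

drive_tool(plan="0 -0.01 0 0 0; 0 -0.03 0 0 0; 0 -0.05 0 0 0; 0 -0.07 0 0 0; 0 -0.09 0 0 0; 0 -0.11 0 0 0; 0 -0.13 0 0 0; 0 -0.145 0 0 0; 0 -0.155 0 0 0; 0 -0.16 0 0 0; 0 -0.16 0 0 0; 0 -0.16 0 0 0")

```text
t: 4.3
tcp_pos: [0.5345, 0.0894, 0.0338]
ee_rot: [0.759, 0.651, -0.0, 0.001]
contact_force: [-1.6, -2.5, 7.5]
width: 0.0134
finger_force: 32.3
```

drive_tool(plan="0.5 0 0 0 0; 0.5 0 0 0 0; 0.5 0 0 0 0; 0.5 0 0 0 0; 0.5 0 0 -0.04 0; 0.5 0 0 -0.08 0; 0.5 0 0 -0.12 0; 0.5 0 0 -0.12 0; 0.5 -0.13 -0.1 -0.12 0; 0.5 -0.13 -0.1 -0.12 0; 0.5 -0.13 -0.1 -0.12 0; 0.5 -0.13 -0.1 -0.12 0")

```text
t: 5.5
tcp_pos: [0.4129, -0.0249, 0.1522]
ee_rot: [0.76, 0.65, -0.001, -0.0]
contact_force: [-0.5, -0.5, 0.5]
width: 0.0425
finger_force: 0.0
```

```bash
python3 - <<'E'
from h import *
im,K,D,T=cam("top"); np.savez("top2",im=im,K=K,D=D,T=T); save("top2",im)
need([0,0,0])
E
```

```text
tcp [ 0.4133 -0.0251  0.1526] yawy -8.92 tz [-0.001 -0.001 -1.   ] F [ 0.2 -1.8  0.9] w 0.04238920483195115 ff 0.0 t 5.55
shift [-0.0392 -0.412   0.1531] None
```

View pics/top2.png

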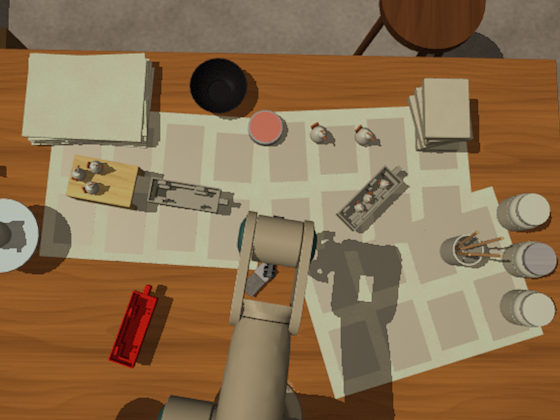

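The empty tray now stands in front of the shelf at about (188,195), with its tab at (228,203). The arm is clear of it. Now measuring it.

```bash
python3 - <<'E'
from h import *
d=np.load("top2.npz"); im=d["im"]
save("c2",cv2.resize(im[168:222,140:240],(800,432),interpolation=cv2.INTER_CUBIC))
E
```

```text
(no output)
```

View pics/c2.png

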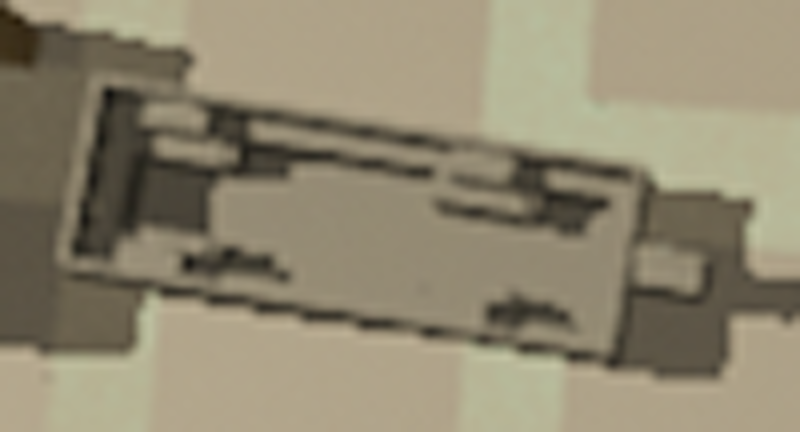

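```bash
cat >> h.py <<'E'
from scipy.optimize import least_squares
def fit(px,K,D,T,z0,g):  # px order: far+left... corners as (sx,sy) signs in tray frame
    C=np.array([[88,31],[88,-31],[-88,-31],[-88,31]])/1000.
    def P(p): c,s=np.cos(p[2]),np.sin(p[2]); return np.c_[C@np.array([[c,s],[-s,c]])+p[:2],np.full(4,z0+.056)]
    r=least_squares(lambda p:(proj(P(p),K,D,T)-px).ravel(),g)
    return r.x, r.fun.reshape(-1,2)
E
python3 - <<'E'
from h import *
d=np.load("top2.npz"); K,D,T=d["K"],d["D"],d["T"]
up=lambda c,f,o:(np.array(c,float)+.5)/f-.5+np.array(o)
# tray +x end = left in image; +y (z up): tray x ~ +y world, tray y ~ -x world (down in image)
x,r=fit(up([(60,268),(92,73),(648,170),(615,352)],8,(140,168)),K,D,T,0,[.55,.2,np.radians(81)])
print("tray",x[:2],np.degrees(x[2]),r.round(2).tolist())
# base: tab upper right; +x end lower-left, +x dir 136deg; tray y dir 226deg -> (-x,-y) => image down-right
x,r=fit(up([(180,490),(62,372),(385,40),(508,152)],7,(330,160)),K,D,T,0,[.552,-.274,np.radians(136)])
print("base",x[:2],np.degrees(x[2]),r.round(2).tolist())
print(x[:2]-.102*np.array([np.cos(x[2]),np.sin(x[2])]), ray(up([(690,272)],8,(140,168)),K,D,T,.054))
E
```

```text
tray [0.55075372 0.19567082] 81.6399127926077 [[-0.18, -0.08], [0.38, 0.2], [-0.07, -0.77], [-0.13, 0.65]]
base [ 0.5518531  -0.27362331] 136.19871387606332 [[-0.05, 0.82], [-1.08, 0.37], [0.45, -1.08], [0.69, -0.15]]
[ 0.62547106 -0.34422357] [[0.53481477 0.09009006 0.054     ]]
```

```bash
python3 - <<'E'
from h import *
need([.551,.1953,.03],-8.4)
E
```

```text
tcp [ 0.4133 -0.0251  0.1526] yawy -8.92 tz [-0.001 -0.001 -1.   ] F [ 0.2 -1.8  0.9] w 0.04238920483195115 ff 0.0 t 5.55
shift [0.2392 0.102  0.1223] -0.52
```

drive_tool(plan="1 0.239 0.102 0 -0.5; 1 0.239 0.102 0 -0.5; 1 0.239 0.102 0 -0.5; 1 0.239 0.102 0 -0.5; 1 0.239 0.102 0 -0.5; 1 0.239 0.102 0 -0.5; 1 0.239 0.102 0 -0.5; 1 0.239 0.102 0 -0.5; 1 0.239 0.102 0.05 -0.5; 1 0.239 0.102 0.05 -0.5; 1 0.239 0.102 0.05 -0.5")

```text
t: 6.65
tcp_pos: [0.5522, 0.1964, 0.1034]
ee_rot: [0.757, 0.654, -0.001, -0.0]
contact_force: [0.3, 0.6, -0.1]
width: 0.0856
finger_force: 0.0
```

```bash
python3 - <<'E'
from h import *
need([.551,.1953,.03],-8.4)
E
```

```text
tcp [0.5522 0.1964 0.1034] yawy -8.35 tz [-0.002 -0.001 -1.   ] F [ 0.3  0.6 -0.1] w 0.08555227515688092 ff 0.0 t 6.65
shift [-0.0012 -0.0009  0.0734] 0.05
```

drive_tool(plan="1 -0.001 -0.001 0.03 0; 1 -0.001 -0.001 0.06 0; 1 -0.001 -0.001 0.073 0; 1 -0.001 -0.001 0.073 0; 1 -0.001 -0.001 0.073 0; 0 -0.001 -0.001 0.073 0; 0 -0.001 -0.001 0.073 0; 0 -0.001 -0.001 0.073 0; 0 -0.001 -0.001 0.073 0; 0 -0.001 -0.001 0.073 0; 0 -0.001 -0.001 0.073 0; 0 -0.001 -0.001 0.073 0", newtons=30)

```text
t: 7.85
tcp_pos: [0.5527, 0.1971, 0.0324]
ee_rot: [0.756, 0.654, 0.001, 0.001]
contact_force: [-1.4, -1.2, 6.3]
width: 0.0618
finger_force: 34.6
```

drive_tool(plan="0 0 0 -0.01 0; 0 0 0 -0.03 0; 0 0 0 -0.06 0; 0 0 0 -0.09 0; 0 0 0 -0.12 0; 0 0 0 -0.14 0; 0 0 0 -0.14 0; 0 0 0 -0.14 0")

```text
t: 8.65
tcp_pos: [0.5516, 0.1966, 0.1699]
ee_rot: [0.756, 0.654, -0.0, -0.0]
contact_force: [-0.3, 0.9, -3.0]
width: 0.0615
finger_force: 33.8
```

```bash
python3 - <<'E'
from h import *
need([.5519,-.2736,.17],-133.8)
E
```

```text
tcp [0.5516 0.1966 0.1699] yawy -8.28 tz [-0. -0. -1.] F [-0.3  0.9 -3. ] w 0.06148203048640973 ff 33.75278755425825 t 8.65
shift [-4.653e-01  6.800e-02 -1.000e-04] 125.52
```

drive_tool(plan="0 -0.04 0.005 0 8; 0 -0.08 0.01 0 16; 0 -0.12 0.015 0 24; 0 -0.16 0.02 0 32; 0 -0.2 0.03 0 40; 0 -0.24 0.035 0 48; 0 -0.28 0.04 0 56; 0 -0.32 0.05 0 64; 0 -0.36 0.055 0 72; 0 -0.4 0.06 0 80; 0 -0.44 0.065 0 88; 0 -0.465 0.068 0 96")

```text
t: 9.85
tcp_pos: [0.5507, -0.2756, 0.1675]
ee_rot: [0.992, -0.128, -0.002, -0.001]
contact_force: [0.4, 0.0, -1.8]
width: 0.0617
finger_force: 33.7
```

drive_tool(plan="0 0 0 0 8; 0 0 0 0 16; 0 0 0 0 24; 0 0 0 0 29.5; 0 0 0 0 29.5; 0 0 0 0 29.5; 0 0 0 0 29.5")

```text
t: 10.55
tcp_pos: [0.5519, -0.2731, 0.1694]
ee_rot: [0.928, -0.372, -0.001, -0.0]
contact_force: [0.9, -0.7, -1.4]
width: 0.0615
finger_force: 33.7
```

```bash
python3 - <<'E'
from h import *
im,K,D,T=cam("top"); np.savez("top3",im=im,K=K,D=D,T=T)
im2,K2,D2,T2=cam("side"); np.savez("side3",im=im2,K=K2,D=D2,T=T2)
a=cv2.resize(im[140:265,310:440],(520,500),interpolation=cv2.INTER_CUBIC) #x4
b=im2[180:330,270:470]; b=cv2.resize(b,(780,585),interpolation=cv2.INTER_CUBIC)
save("c3t",a); save("c3s",b)
need([.5519,-.2736,.17],-133.8)
E
```

```text
tcp [ 0.552  -0.2731  0.1699] yawy -133.7 tz [-0.  0. -1.] F [-0.2  0.  -1.6] w 0.06152849524846536 ff 33.70795898626966 t 10.65
shift [ 0.0002  0.0004 -0.0001] 0.1
```

View pics/c3t.png

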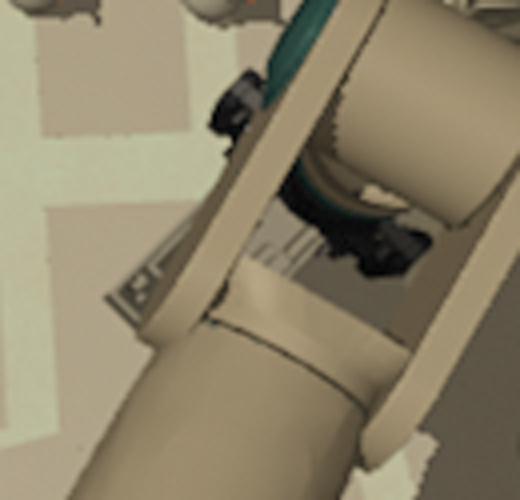

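The arm hides most of the held tray in the top view; only the full tray's near corner shows, at about (337,214). I'll check in the side view, with the predicted rims overlaid.

```bash
cat >> h.py <<'E'
def rim(x,y,a,z):
    C=np.array([[88,31],[88,-31],[-88,-31],[-88,31]])/1000.; c,s=np.cos(a),np.sin(a)
    return np.c_[C@np.array([[c,s],[-s,c]])+[x,y],np.full(4,z)]
E
python3 - <<'E'
from h import *
d=np.load("side3.npz"); im,K,D,T=d["im"],d["K"],d["D"],d["T"]
rb=np.radians(136.2); o=(285,180); f=4
img=cv2.resize(im[o[1]:o[1]+150,o[0]:o[0]+195],None,fx=f,fy=f,interpolation=cv2.INTER_CUBIC)
tx=np.array([np.cos(rb+np.pi),np.sin(rb+np.pi)])
tr=np.array([.552,-.2731])
for (x,y,a,z,col) in ((.5519,-.2736,rb,.056,(255,0,0)),(*tr,np.radians(-43.7),.1375+.056,(0,0,255))):
    p=proj(rim(x,y,a,z),K,D,T); print(p.round(1).tolist())
    for c in (p+.5-o)*f-.5: cv2.circle(img,tuple(int(v) for v in c.round()),4,col,1)
save("c3s",img)
E
```

```text
[[323.8, 274.2], [327.5, 254.0], [404.6, 265.0], [404.8, 286.3]]
[[417.1, 219.6], [418.3, 240.8], [327.5, 228.7], [331.3, 208.7]]
```

View pics/c3s.png

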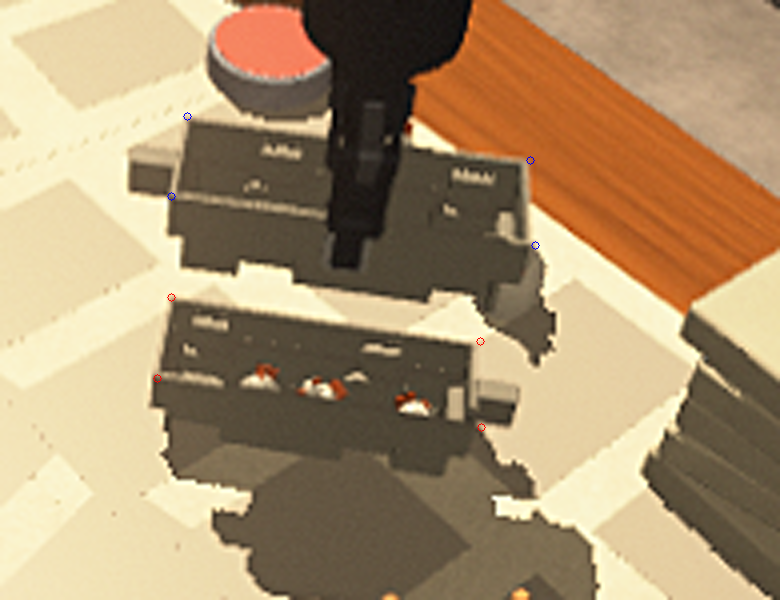

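Side view: the held tray (blue) matches its prediction, with its tab at upper left (opposite the full tray's tab). The full tray's right corners sit about 1.5 px left of the red prediction. I'll fit both trays in this one camera.

```bash
python3 - <<'E'
from h import *
d=np.load("side3.npz"); K,D,T=d["K"],d["D"],d["T"]
up=lambda c:(np.array(c,float)+.5)/4-.5+np.array([285,180])
B=up([(155,379),(170,299),(474,345),(476,424)])
x,r=fit(B,K,D,T,0,[.552,-.274,np.radians(136)]); print("base",x[:2].round(4),np.degrees(x[2]).round(2),r.round(2).tolist())
H=up([(528,158),(529,243),(170,198),(190,121)])
y,r=fit(H,K,D,T,.1375,[.552,-.274,np.radians(-44)]); print("tray",y[:2].round(4),np.degrees(y[2]).round(2),r.round(2).tolist())
e=x[:2]-y[:2]; a=x[2]; print("move along base x,y:",e@[np.cos(a),np.sin(a)],e@[-np.sin(a),np.cos(a)])
# automatic gradient fit of base in top0 (outer + inner rim)
d=np.load("top0.npz"); K,D,T=d["K"],d["D"],d["T"]
g=cv2.GaussianBlur(cv2.cvtColor(d["im"],cv2.COLOR_RGB2GRAY).astype(np.float32),(0,0),.7)
from scipy.ndimage import map_coordinates
def score(p,z0=.056):
    s=0
    for L,W,w in((88,31,1),(85,28,.7)):
        c=np.array([[L,W],[L,-W],[-L,-W],[-L,W]])/1000.; t=np.linspace(.03,.97,60)[:,None]
        for i in range(4):
            A,Bb=c[i],c[(i+1)%4]; n=(A+Bb)/np.linalg.norm(A+Bb)
            q=A+(Bb-A)*t; R=np.array([[np.cos(p[2]),np.sin(p[2])],[-np.sin(p[2]),np.cos(p[2])]])
            v=[]
            for k in(.0015,-.0015):
                P=np.c_[(q+n*k)@R+p[:2],np.full(60,z0)]; u=proj(P,K,D,T); v.append(map_coordinates(g,[u[:,1],u[:,0]],order=1))
            s+=w*np.abs(v[0]-v[1]).mean()
    return s
def best(p0):
    b=max(((score([p0[0]+i*1e-3,p0[1]+j*1e-3,p0[2]+np.radians(k)]),i,j,k) for i in range(-5,6) for j in range(-5,6) for k in(-2,-1,0,1,2)))
    return b
print("top0 base offset mm,deg from (.552,-.274,136):",best([.552,-.274,np.radians(136)]))
d=np.load("top2.npz"); g=cv2.GaussianBlur(cv2.cvtColor(d["im"],cv2.COLOR_RGB2GRAY).astype(np.float32),(0,0),.7)
print("base top2",best([.552,-.274,np.radians(136)]),"tray top2 from (.551,.196,81.6)",best([.551,.196,np.radians(81.6)]))
need([.5519,-.2736,.17],-133.8)
E
```

```text
base [ 0.5501 -0.2729] 136.3 [[-0.44, 0.04], [-0.48, -0.22], [0.6, -0.82], [0.32, 0.73]]
tray [ 0.5513 -0.2729] -43.22 [[-0.01, 0.32], [1.2, 0.3], [0.08, -0.08], [-1.34, -0.92]]
move along base x,y: 0.0008316338814466165 0.0008370460665956287
top0 base offset mm,deg from (.552,-.274,136): (np.float32(135.76707), -5, 5, -1)
base top2 (np.float32(140.31467), -5, 5, -1) tray top2 from (.551,.196,81.6) (np.float32(155.60764), -3, -1, 0)
tcp [ 0.552  -0.2731  0.1699] yawy -133.7 tz [-0.  0. -1.] F [-0.2  0.  -1.6] w 0.06152849524846536 ff 33.70795898626966 t 10.65
shift [ 0.0002  0.0004 -0.0001] 0.1
```

The fits agree to about 1 mm and 0.1°, inside the ±3/±5 mm play, so I'm lowering straight down: first to just above the rim, then slowly in.

drive_tool(plan="0 0 0 0.025 0; 0 0 0 0.05 0; 0 0 0 0.065 0; 0 0 0 0.074 0; 0 0 0 0.074 0; 0 0 0 0.074 0; 0 0 0 0.074 0; 0 0 0 0.074 0")

```text
t: 11.45
tcp_pos: [0.5526, -0.2735, 0.0975]
ee_rot: [0.928, -0.373, 0.001, 0.0]
contact_force: [-0.8, 0.5, -1.6]
width: 0.0617
finger_force: 33.7
```

drive_tool(plan="0 0 0 0.002 0; 0 0 0 0.004 0; 0 0 0 0.006 0; 0 0 0 0.008 0; 0 0 0 0.009 0; 0 0 0 0.01 0; 0 0 0 0.01 0; 0 0 0 0.01 0")

```text
t: 12.25
tcp_pos: [0.5522, -0.2733, 0.0863]
ee_rot: [0.928, -0.373, 0.0, -0.0]
contact_force: [-0.1, -0.8, -0.8]
width: 0.0612
finger_force: 33.7
```

drive_tool(plan="0 0 0 0.001 0; 0 0 0 0.002 0; 0 0 0 0.003 0; 0 0 0 0.004 0; 0 0 0 0.0045 0; 0 0 0 0.0045 0; 0 0 0 0.0045 0")

```text
t: 12.95
tcp_pos: [0.5522, -0.2733, 0.0818]
ee_rot: [0.928, -0.373, 0.0, -0.0]
contact_force: [-0.4, -0.2, -0.9]
width: 0.0614
finger_force: 33.7
```

drive_tool(plan="0 0 0 0.0005 0; 0 0 0 0.001 0; 0 0 0 0.0015 0; 0 0 0 0.002 0; 0 0 0 0.0025 0; 0 0 0 0.0025 0; 0 0 0 0.0025 0")

```text
t: 13.65
tcp_pos: [0.5522, -0.2733, 0.0804]
ee_rot: [0.928, -0.373, 0.0, 0.0]
contact_force: [-5.0, 3.5, 5.3]
width: 0.0613
finger_force: 34.5
```

drive_tool(plan="0 0 0 0.001 0; 0 0 0 0.001 0; 0 0 0 0.001 0; 0 0 0 0.001 0")

```text
t: 14.05
tcp_pos: [0.5523, -0.2733, 0.0804]
ee_rot: [0.928, -0.373, 0.0, 0.0]
contact_force: [-6.2, 3.9, 10.2]
width: 0.0616
finger_force: 35.2
```

```bash
python3 - <<'E'
from h import *
im2,K,D,T=cam("side"); np.savez("side4",im=im2,K=K,D=D,T=T)
o=(290,180);f=5
img=cv2.resize(im2[o[1]:o[1]+118,o[0]:o[0]+150],None,fx=f,fy=f,interpolation=cv2.INTER_CUBIC)
for (x,y,a,z,col) in ((.551,-.2732,np.radians(136.2),.056,(255,0,0)),(.551,-.2732,np.radians(-43.8),.104,(0,0,255))):
    for c in (proj(rim(x,y,a,z),K,D,T)+.5-o)*f-.5: cv2.circle(img,tuple(int(v) for v in c.round()),4,col,1)
save("c4",img); need([.552,-.2733,.08],-133.8); print(readout.observe()["moment"])
E
```

```text
tcp [ 0.5523 -0.2733  0.0803] yawy -133.77 tz [ 0.001 -0.001 -1.   ] F [-6.4  3.5 10.4] w 0.061821826032625427 ff 35.15500598587096 t 14.1
shift [-0.0002  0.0002  0.0003] 0.03
[ 0.42477218  1.18161581 -0.06858646]
```

View pics/c4.png

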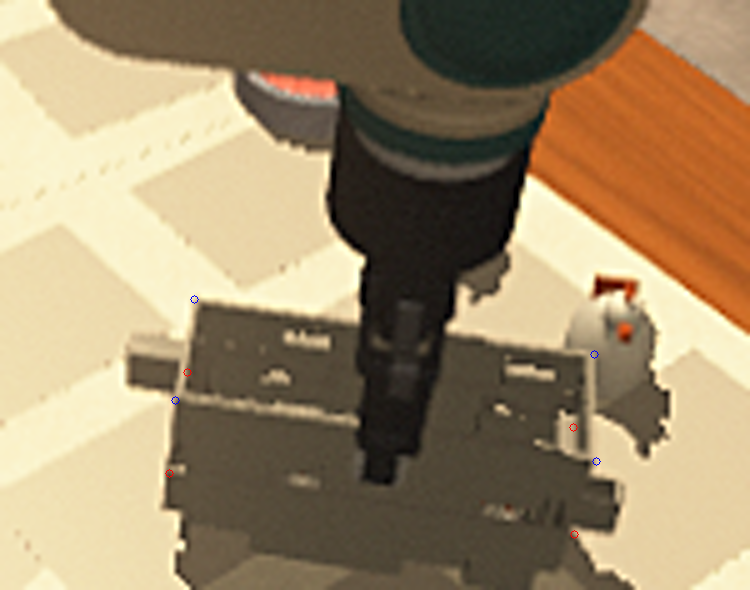

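The tray is seated: its rim corners match the predicted seat height (crop (196,303), (592,354), (175,400)) and it's level and gripped. I'll relieve the preload, then release.

drive_tool(plan="0 0 0 -0.001 0; 0 0 0 -0.0015 0; 0 0 0 -0.0015 0; 0 0 0 -0.0015 0", newtons=20)

```text
t: 14.5
tcp_pos: [0.5523, -0.2733, 0.0804]
ee_rot: [0.928, -0.373, 0.0, 0.0]
contact_force: [-2.1, 1.9, 5.3]
width: 0.0617
finger_force: 34.6
```

drive_tool(plan="1 0 0 0 0; 1 0 0 0 0; 1 0 0 0 0; 1 0 0 0 0; 1 0 0 0 0; 1 0 0 -0.02 0; 1 0 0 -0.05 0; 1 0 0 -0.09 0; 1 0 0 -0.13 0; 1 0 0 -0.16 0; 1 0 0 -0.16 0; 1 0 0 -0.16 0")

```text
t: 15.7
tcp_pos: [0.5523, -0.2734, 0.2402]
ee_rot: [0.928, -0.373, 0.001, 0.0]
contact_force: [-0.5, -0.3, -0.5]
width: 0.0851
finger_force: 0.0
```

drive_tool(plan="1 0 -0.05 -0.03 0; 1 0 -0.1 -0.03 0; 1 0 -0.15 -0.03 0; 1 0 -0.2 -0.03 0; 1 0 -0.2 -0.03 0; 1 0 -0.2 -0.03 0; 1 0 -0.2 -0.03 0")

```text
t: 16.4
tcp_pos: [0.6899, -0.1298, 0.2686]
ee_rot: [0.928, -0.373, -0.001, 0.0]
contact_force: [0.5, -0.7, 1.1]
width: 0.0856
finger_force: 0.0
```

```bash
python3 - <<'E'
from h import *
a=np.load("side4.npz")["im"]; im,K,D,T=cam("side"); np.savez("side5",im=im,K=K,D=D,T=T)
# phase-correlation shift of the left end (tab) and right-front end vs the seated picture
for n,(u,v,w,h) in dict(left=(312,238,50,55),right=(380,245,40,50)).items():
    t=a[v:v+h,u:u+w]; s=im[v-8:v+h+8,u-8:u+w+8]; m=cv2.matchTemplate(s,t,cv2.TM_CCOEFF_NORMED); _,mx,_,l=cv2.minMaxLoc(m); print(n,mx,l[0]-8,l[1]-8)
top,*_=cam("top"); save("top5",top); b=np.load("top0.npz")["im"]
for n,(u,v,w,h) in dict(tin=(245,105,45,45),henA=(305,118,28,30),henB=(350,120,28,30)).items():
    print(n,np.abs(top[v:v+h,u:u+w].astype(int)-b[v:v+h,u:u+w]).mean())
save("c5",cv2.resize(im[190:310,290:430],(700,600),interpolation=cv2.INTER_CUBIC)); need([0,0,0])
E
```

```text
left 0.9913666248321533 0 0
right 0.5923627018928528 0 0
tin 12.300082304526748
henA 25.002380952380953
henB 34.18769841269841
tcp [ 0.6897 -0.1304  0.2699] yawy -133.9 tz [-0. -0. -1.] F [ 0.2 -0.5  0.4] w 0.0857157319262638 ff 0.0 t 16.5
shift [-0.5874  0.3842  0.27  ] None
```

```bash
python3 - <<'E'
from h import *
a=np.load("side4.npz")["im"]; im=np.load("side5.npz")["im"]
e=lambda i:cv2.Laplacian(cv2.cvtColor(i,cv2.COLOR_RGB2GRAY),cv2.CV_32F)
A,B=e(a),e(im)
for n,(u,v,w,h) in dict(rb=(396,242,18,18),rightend=(398,244,18,36),basetab=(402,270,16,18),front=(322,275,60,25)).items():
    m=cv2.matchTemplate(B[v-5:v+h+5,u-5:u+w+5],A[v:v+h,u:u+w],cv2.TM_CCOEFF_NORMED); _,mx,_,l=cv2.minMaxLoc(m); print(n,round(mx,3),l[0]-5,l[1]-5)
E
```

```text
rb 0.265 0 -1
rightend 0.312 0 0
basetab 0.45 0 0
front 0.92 0 0
```

Both ends sit where they were at seating, with no measurable shift after release. Handing in.

```bash
python3 -c "
from rig import job
print(job.close_job())"
```

```text
the job is handed in; nothing more can be done
None
```

I pulled the empty tray out of the shelf, stood it on the table, and stacked it on the full tray's posts with the tabs at opposite ends; the job is handed in (about 17 s of 64 s), but no verdict came back, and my final image check was firm for the stack's left end and front, weaker for its right end, and did not cover the hens or the bystanders.

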